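Lock a phone housing in the wedge clamp

ROBOT

A 7-joint arm with a two-finger parallel gripper is mounted at the origin on the work surface. World frame = base frame: x ahead of the robot, y to its left, z up, the work surface at z = 0. Lengths are in m, angles in rad, forces in N, time in s.
With the tool pointing down it reaches from about 0.35 to 0.9 m from the base axis. Payload 8.1 kg.
Tool frame: the origin (TCP) lies on the centre line of the jaws, within the pads' length; the fingertips stand 8 mm ahead of it and the grasp point (between the pads) lies 11 mm behind it; z points along the fingers, y is the line along which they close (so a half turn about z gives the same grasp; the last joint's range is limited). The gripper opens to 85 mm and grips with 20 to 120 N. Pads are 22 mm wide; open, the fingers measure 114 mm over their backs; the gripper's body (76 mm by 85 mm) begins 54 mm behind the grasp point. The pads swing forward as they close: fully open they stand 13 mm farther back than shut.
Start: joints at [1.009, 0.434, 0.025, 1.573, -0.012, 1.134, -0.075], TCP at [0.277, -0.56, 0.239] pointing down, gripper open.
Joint ranges: [-2.62, 2.62], [-0.44, 2.09], [-1.27, 1.32], [0.08, 2.57], [-1.32, 4.46], [0.12, 2], [-2.74, 2.74]. Speed limits (rad/s): [2.22, 2.22, 3.01, 3.01, 3.14, 3.14, 3.14].

INTERFACE

Orientations are given as a rotation vector (axis times angle).
In Python, from plant import * gives the robot as it stands. The module is installed in compiled form; this text tells all that it offers.
- The arm moves only by the shell command python3 -m handwheel 'ROWS' [FORCE]. ROWS is JSON, a list of rows, each a list of 3 entries, a list of its own where there are three numbers: the shift along the tool's x, y, z in cm, then the turn, a rotation vector about the tool's x, y, z in degrees, then the closure, from -1 (fully open) to 1 (shut), so that 0 is half open. In form: [[[x, y, z], [ax, ay, az], fingers], ...]. A call has exactly 5 rows; each row shifts and turns the commanded pose from where the row before left it, along the tool's axes as they then stand; what a row does not reach is not made up. A row lasts 1/12 s, in which the tool goes at most 41.7 mm and 7.16 degrees, less where a joint would pass 70% of its speed; a pose out of reach is approached as far as the arm can. A call with a gripper value outside its range is refused whole. The fingers move at their own pace and stop on an object; FORCE is the grip in N (left out, the last holds). Time passes only in rows, so rows that do not move let the fingers close, or fill a call up. It gives the time, the measured TCP pose, the force, the opening and the grip force at its end, in the units of the state.
- get_state(): the state, without advancing time (a new reading comes with each control period).
- snapshot(name): name is "scene" or "side" or "wrist"; returns a dict with "pixels" (400x640x3 uint8, red, green, blue), "z_map" (400x640 float32, m along the optical axis (not along the pixel's ray), 0 where there is no reading), "mtx" (3x3 intrinsics, pixels), "world_to_cam" (4x4, takes a point from world to camera coordinates); the wrist camera has in their place "mount" (4x4, takes a point from camera to tool coordinates, whose origin is the TCP and whose axes are the flange's). Camera axes: x right, y down, z forward; pixel columns grow to the right and rows downward; lengths in m; the calibration is good to about 2 mm. A picture is of the moment at which its call begins: read the wrist's pose just before it.
- hand_in(): hands the job in; it is judged then, once.
The state is a dict: "time": time; "qpos": joint angles; "joint_vel": joint speeds; "joint_torque": joint torques, N m; "position": TCP position; "tcp_rot": TCP orientation; "ft_force": force on the tool from outside, world axes, zero at the start; "wrist_torque": the same for the moment, N m; "opening": finger opening in m; "finger_force": force on a finger pad.
Only numpy, scipy, OpenCV 4.12 (cv2) and the standard library are available. Lean on these libraries where they do the work, as an engineer would, in place of code of your own. Each camera call takes 0.05 s, during which the arm holds its last target. There are 200 camera calls.

TASK

Take the wooden wedge out of the tool block, stand it loosely, tip down, in the slot of the clamp and let go of it. Then, with the gripper closed, tap it down on its head until it goes no further, so that the sliding jaw holds the phone housing firmly against the fence. Be gentle at the end so as not to crush the housing, and leave the screwdrivers standing in the block.

Things in the scene. Friction and masses are not known exactly. Their poses are not given: they have to be found in the camera images.
- wedge_center (a point): Wooden wedge, about 35 g, standing tip down in the middle pocket of the tool block, 52 mm of it standing out. 90 mm long (z, up, towards the head), 24 mm wide between flat parallel sides (y, grasp these), tapering along x evenly on both sides from 8 mm at the tip to 22 mm at the flat striking head. This point is its centre, half-way up.
- slot_mouth (a point): Middle of the clamp's wedge slot, level with its top, 80 mm above the table, z up. The slot goes straight down to the bed. Along x the wedge's sloped faces meet the stop block (-x) and the jaw (+x), sloped alike; along y it is 30 mm wide between cheeks 15 mm lower. Top 8 mm flared, below them the gap is 9 to 13 mm. The true middle is up to 1.5 mm off along x (adjustable stop).
- clamp: Aluminium bed 215 x 172 x 12 mm fixed to the table; origin at table height 1 mm beside the point under slot_mouth, x axis from the slot towards jaw, phone and fence, y along the fence. The fence is adjustable: its inner face lies at x = 128 to 131 mm.
- jaw: Sliding jaw with a stiff rubber facing (20 N squeeze it 0.5 mm), between slot and phone; moves only along the clamp's x axis, about 3 N slide it, and it stays where left. Driving the wedge moves it towards the phone (0.16 mm per mm of wedge). Its origin lies 1.3 to 2.1 mm along the clamp's x axis at the start, 3 to 6.5 mm when the phone is held.
- phone: Dark phone housing without its screen, 74 x 150 x 9 mm, lying flat on the bed between jaw and fence, long side along the clamp's y. Up to 1 mm of play at the fence at first. Origin under its middle.
- tool_block: Wooden tool block 110 x 90 x 50 mm, fixed, origin under its middle; the wedge's pocket (18 x 29 mm, 38 mm deep) is in its middle.
- driver_a: Small brass screwdriver 76 mm long, standing in the tool block 36 mm from the wedge towards the block's -x, its top 88 mm above the table. Origin at its foot.
- driver_b: Small dark screwdriver 76 mm long, standing in the tool block at x +36, y -22 mm, its top 88 mm above the table. Origin at its foot.
- wedge_head (a point): Middle of the wedge's head, 45 mm above its centre. Put in loosely, the wedge bears with its tip 17 to 38 mm below the slot mouth. It then moves down under 3 to 6 N, driving the jaw, for 6 to 29 mm, and then goes tight within some 4 mm more, its tip 30 to 65 mm below the mouth: where differs each time and can only be felt. A slow last push of 11 to 16 N makes it firm (over 25 N is too hard); it stays by friction.
Not all that is in view belongs to the job. What is shaped like the phone but blue or purple is not meant.

How it is judged:
On the way, in this order (a step that is already met when the one before it is completed fails the run):
1. the wedge stands loosely in the slot, let go, and does not yet clamp the housing (horizontal distance between wedge_center and slot_mouth below 0.008 m and angle between wedge_center's own z axis and vertical below 0.12 rad and z of wedge_center in the frame of slot_mouth below 0.032 m and contact force between the fingers and wedge below 0.05 N and contact force between anything else and wedge above 0.01 N), for 0.2 s.
2. driven down, it makes the jaw press on the housing with more than 5 N (contact force between jaw and phone above 5 N and contact force between wedge and jaw above 5 N), for 0.1 s.
At the end, for the whole second after the job is handed in: The wedge stands upright (within 7 degrees) and still in the slot, within 8 mm of its middle; wedge and jaw press on each other, and jaw and housing too, with more than 5 N; the housing lies flat (within 3 degrees); both screwdrivers stand in the block (all of step 2 and horizontal distance between wedge_center and slot_mouth below 0.008 m and angle between wedge_center's own z axis and vertical below 0.12 rad and angle between phone's own z axis and vertical below 0.05 rad and linear speed of wedge below 0.01 m/s and angle between each of driver_a, driver_b's own z axis and vertical below 0.3 rad); the robot touches nothing.
It fails at once if the jaw squeezes the housing with more than 25 N (contact force between jaw and phone above 25 N).
It fails at once if a screwdriver is moved more than 15 mm (distance of any of driver_a, driver_b from where it was at the start of the episode above 0.015 m).
It also fails if it takes over 51 s, if anything falls off the work surface, if the arm or the gripper's body presses on something with over 40 N, if the wrist force passes 120 N, or if a joint passes its speed limit or range.

## Working session

There is one attempt and no reset: what is moved stays moved. The work goes in short steps, Python scripts to look and compute and a shell command to move; the robot and the scene stay as the last step left them, time stands still between calls to the robot, and variables do not carry over. Pictures are saved under pics/ and viewed, at most 10 in all, crops included, and the job is handed in when it is done.

```bash
mkdir -p pics; python3 - <<'E'
from plant import *
import cv2,numpy as np
s=get_state();print({k:np.round(v,3).tolist() for k,v in s.items()})
for n in ["scene","side","wrist"]:
    d=snapshot(n);cv2.imwrite(f"pics/{n}0.png",d["pixels"][:,:,::-1]);np.savez(f"{n}0.npz",**d)
    print(n,d["mtx"].round(1).tolist(),(d["world_to_cam"] if n!="wrist" else d["mount"]).round(3).tolist())
E
```

```text
{'time': 0.0, 'qpos': [1.009, 0.435, 0.025, 1.574, -0.012, 1.134, -0.075], 'joint_vel': [0.0, -0.001, -0.001, 0.001, 0.001, 0.0, 0.001], 'joint_torque': [0.001, -67.048, 1.026, -31.622, 0.016, 0.012, 0.0], 'position': [0.277, -0.56, 0.239], 'tcp_rot': [-3.058, -0.714, 0.001], 'ft_force': [-0.404, -0.228, -0.717], 'wrist_torque': [-0.007, 0.029, 0.011], 'finger_force': 0.0, 'opening': 0.085}
scene [[514.5, 0.0, 323.3], [0.0, 514.5, 200.4], [0.0, 0.0, 1.0]] [[0.513, 0.859, 0.001, -0.228], [0.512, -0.305, -0.803, -0.14], [-0.689, 0.412, -0.597, 1.548], [0.0, 0.0, 0.0, 1.0]]
side [[519.9, 0.0, 322.7], [0.0, 519.9, 203.5], [0.0, 0.0, 1.0]] [[0.676, -0.736, -0.016, -0.295], [-0.452, -0.398, -0.798, 0.275], [0.581, 0.547, -0.603, 0.895], [0.0, 0.0, 0.0, 1.0]]
wrist [[276.2, 0.0, 321.6], [0.0, 276.2, 195.7], [0.0, 0.0, 1.0]] [[0.0, -0.966, -0.26, 0.066], [1.0, -0.0, 0.001, 0.0], [-0.001, -0.26, 0.966, -0.136], [0.0, 0.0, 0.0, 1.0]]
```

View pics/scene0.png

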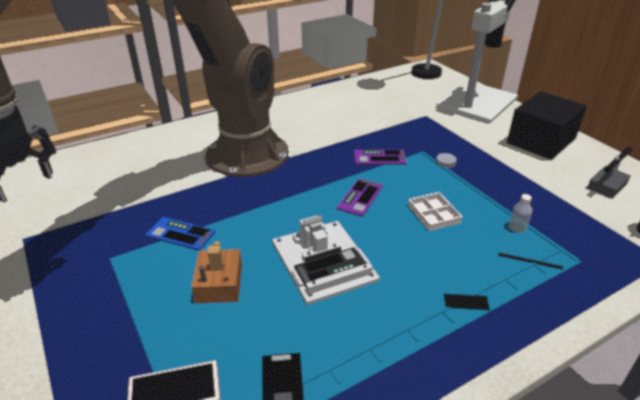

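View pics/side0.png

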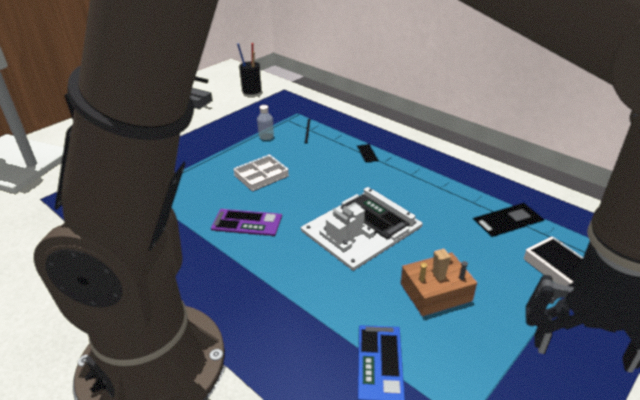

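The scene view shows the tool block at (217,275) with the wedge at (215,257), the dark driver at (203,272) and the white clamp at (325,260). The side view shows the wedge at (441,265), the brass driver at (423,270), the dark driver at (463,270) and the clamp at (360,225).

Things that could be taken for the wedge (side view): the brass driver (423,270), the dark driver (463,270) and the clamp's grey stop block (345,220). The wedge is the broad wooden one in the middle, (441,265). Phone: the dark one in the clamp (375,215), not the purple (247,222), the blue (380,360) or the loose dark one (510,218).

```bash
cat > h.py <<'E'
import numpy as np,cv2
from scipy.spatial.transform import Rotation as R
def T_wc(d,s=None):
    if "world_to_cam" in d: return np.linalg.inv(d["world_to_cam"])
    T=np.eye(4);T[:3,:3]=R.from_rotvec(s["tcp_rot"]).as_matrix();T[:3,3]=s["position"]
    return T@d["mount"]
def cloud(d,T):
    v,u=np.mgrid[:400,:640];z=d["z_map"];K=d["mtx"]
    p=np.stack([(u-K[0,2])/K[0,0]*z,(v-K[1,2])/K[1,1]*z,z],-1)
    return p@T[:3,:3].T+T[:3,3]
def ray(d,T,u,v,h):
    K=d["mtx"];r=T[:3,:3]@np.array([(u-K[0,2])/K[0,0],(v-K[1,2])/K[1,1],1])
    return T[:3,3]+r*(h-T[2,3])/r[2]
E
python3 - <<'E'
from h import *
for n,box in [("side",(290,180,500,330)),("scene",(180,205,390,310))]:
    d=np.load(n+"0.npz");P=cloud(d,T_wc(d))
    pts=dict(side=dict(wedge=(441,258),brass=(423,268),dark=(463,268),clampTL=(302,228),clampR=(421,222),stop=(345,212)),
      scene=dict(wedge=(215,248),block=(230,262),clampL=(275,243),clampF=(303,298),jaw=(318,240)))[n]
    for k,(u,v) in pts.items(): print(n,k,P[v,u].round(3))
    x0,y0,x1,y1=box
    cv2.imwrite(f"pics/{n}0c.png",cv2.resize(d["pixels"][y0:y1,x0:x1,::-1],None,fx=3.5,fy=3.5,interpolation=cv2.INTER_CUBIC))
E
```

```text
side wedge [ 0.454 -0.279  0.102]
side brass [ 0.428 -0.26   0.083]
side dark [ 0.484 -0.311  0.076]
side clampTL [0.423 0.05  0.011]
side clampR [ 0.627 -0.131  0.001]
side stop [ 0.47  -0.035  0.072]
scene wedge [ 0.459 -0.269  0.099]
scene block [ 0.463 -0.244  0.05 ]
scene clampL [ 0.415 -0.115  0.009]
scene clampF [ 0.594 -0.139  0.003]
scene jaw [ 0.51  -0.053  0.062]
```

View pics/side0c.png

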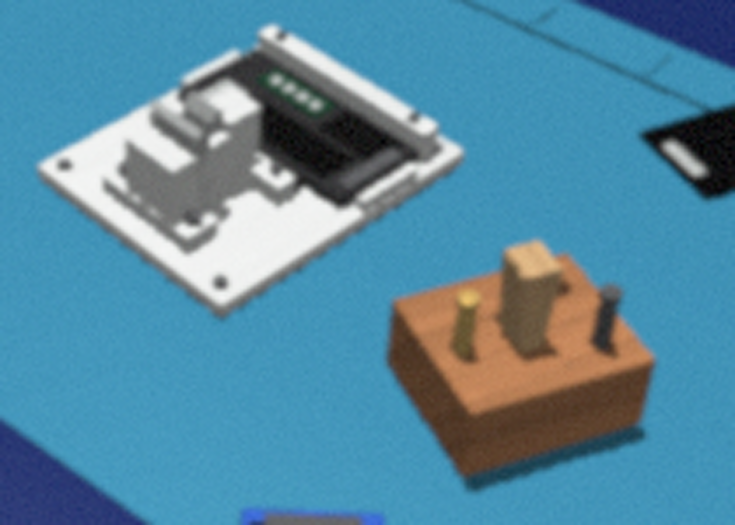

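The close crop confirms the wedge: broad, pale, tapered block in the middle at crop (530,295), with the brass driver (465,320) and dark driver (607,315) beside it. The clamp slot is at about crop (195,120), between the stop and the jaw.

Next I work out the yaws and the move to a viewing pose.

```bash
python3 - <<'E'
from h import *
from plant import *
s=get_state();print(R.from_rotvec(s["tcp_rot"]).as_matrix().round(3))
M=R.from_rotvec(s["tcp_rot"]).as_matrix()
for n in ["side","scene"]:
    d=np.load(n+"0.npz");P=cloud(d,T_wc(d));Z=P[...,2];X=P[...,0];Y=P[...,1];h=cv2.cvtColor(d["pixels"],cv2.COLOR_RGB2HSV)
    m=(abs(Z-.05)<.006)&(h[...,0]<22)&(h[...,1]>80)&(X>.35)&(X<.56)&(Y<-.18)&(Y>-.37)
    r=cv2.minAreaRect((P[m][:,:2]*1000).astype(np.float32));print(n,"block",m.sum(),r)
    m=(h[...,1]<40)&(h[...,2]>170)&(abs(Z-.012)<.008)&(X>.38)&(X<.66)&(Y<.1)&(Y>-.2)
    r=cv2.minAreaRect((P[m][:,:2]*1000).astype(np.float32));print(n,"clamp",m.sum(),r)
for t in [(.43,-.25,.25),(.46,-.15,.28)]:
    print("move tool cm",(M.T@(np.array(t)-s["position"])*100).round(2))
E
```

```text
[[ 0.897  0.443 -0.001]
 [ 0.443 -0.897  0.001]
 [-0.    -0.001 -1.   ]]
side block 1620 ((462.9878234863281, -274.2857971191406), (92.34920501708984, 111.20359802246094), 62.564273834228516)
side clamp 1492 ((517.1475830078125, -43.029388427734375), (174.1572265625, 214.07443237304688), 82.89852905273438)
scene block 1298 ((464.32501220703125, -273.81878662109375), (90.00593566894531, 114.0047607421875), 62.150047302246094)
scene clamp 1603 ((518.1751098632812, -43.98133850097656), (171.54307556152344, 216.88754272460938), 82.785400390625)
move tool cm [ 27.48 -21.01  -1.11]
move tool cm [ 34.6  -28.65  -4.1 ]
```

```bash
cat > look.py <<'E'
import sys
from plant import *
from h import *
import pickle
s=get_state();d=snapshot("wrist");n=sys.argv[1]
pickle.dump((s,d),open(n+".pkl","wb"));cv2.imwrite(f"pics/{n}.png",d["pixels"][:,:,::-1])
M=R.from_rotvec(s["tcp_rot"]).as_matrix()
print(s["time"],s["position"].round(4) if hasattr(s["position"],"round") else s["position"],"yaw",np.degrees(np.arctan2(M[1,0],M[0,0])).round(2),"tilt",M[:,2].round(4),s["ft_force"])
E
python3 -m handwheel '[[[2.9,-1.7,0.4],[0,0,0],-1],[[2.9,-1.7,0.4],[0,0,0],-1],[[2.9,-1.7,0.4],[0,0,0],-1],[[2.9,-1.7,0.4],[0,0,0],-1],[[2.9,-1.7,0.4],[0,0,0],-1]]'
python3 -m handwheel '[[[2.9,-1.7,0.4],[0,0,0],-1],[[2.9,-1.7,0.4],[0,0,0],-1],[[2.9,-1.7,0.4],[0,0,0],-1],[[2.9,-1.7,0.4],[0,0,0],-1],[[2.9,-1.7,0.4],[0,0,0],-1]]'
python3 -m handwheel '[[[0,0,0],[0,0,5.4],-1],[[0,0,0],[0,0,5.4],-1],[[0,0,0],[0,0,5.4],-1],[[0,0,0],[0,0,5.4],-1],[[0,0,0],[0,0,5.4],-1]]'
python3 -m handwheel '[[[0,0,0],[0,0,5.4],-1],[[0,0,0],[0,0,5.4],-1],[[0,0,0],[0,0,5.4],-1],[[0,0,0],[0,0,5.4],-1],[[0,0,0],[0,0,5.4],-1]]'
python3 look.py w1
```

```text
time: 0.57
position: [0.3696, -0.4185, 0.219]
tcp_rot: [-3.059, -0.714, 0.0]
ft_force: [1.2, 0.5, 0.6]
opening: 0.0854
finger_force: 0.0
time: 0.98
position: [0.462, -0.278, 0.1991]
tcp_rot: [-3.059, -0.714, 0.0]
ft_force: [0.1, -0.4, 0.0]
opening: 0.0856
finger_force: 0.0
time: 1.4
position: [0.4614, -0.2794, 0.1991]
tcp_rot: [-3.141, 0.027, 0.001]
ft_force: [0.2, -0.2, -0.9]
opening: 0.0855
finger_force: 0.0
time: 1.82
position: [0.4614, -0.2795, 0.1991]
tcp_rot: [-3.048, 0.76, 0.001]
ft_force: [0.6, 0.9, -0.8]
opening: 0.0856
finger_force: 0.0
1.8167 [ 0.4614 -0.2795  0.1991] yaw -27.98 tilt [-4.e-04  1.e-04 -1.e+00] [ 0.60678948  0.91489885 -0.78377706]
```

View pics/w1.png

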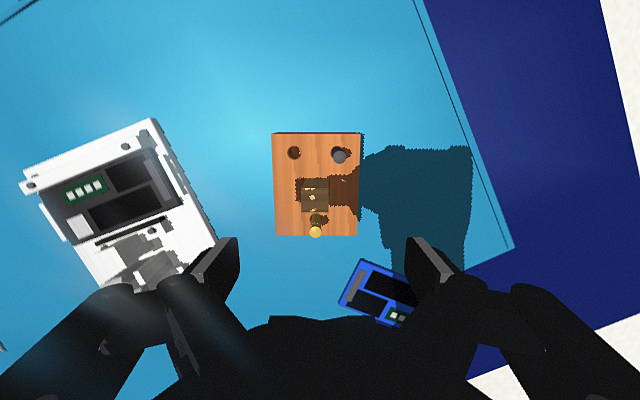

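The wrist view shows the block at (317,184), the wedge head at (315,195), the brass driver at (316,231) and the dark driver at (340,157). Yaw is aligned, and the clamp is on the left at (130,215).

```bash
python3 - <<'E'
from h import *
import pickle
s,d=pickle.load(open("w1.pkl","rb"));T=T_wc(d,s);P=cloud(d,T)
M=R.from_rotvec(s["tcp_rot"]).as_matrix()
Z=P[...,2];X=P[...,0];Y=P[...,1]
v,u=np.mgrid[:400,:640];box=(u>265)&(u<370)&(v>125)&(v<240)
m=box&(abs(Z-.102)<.004);q=(P[m]-s["position"])@M
print("head",m.sum(),np.median(P[m],0),"tool mm",(q.min(0)*1e3).round(1),(q.max(0)*1e3).round(1),cv2.minAreaRect((P[m][:,:2]*1000).astype(np.float32)))
m=box&(abs(Z-.05)<.003);print("block",np.median(Z[m]),cv2.minAreaRect((P[m][:,:2]*1000).astype(np.float32)))
for n in ["side","scene"]:
    d=np.load(n+"0.npz");P=cloud(d,T_wc(d));Z=P[...,2];X=P[...,0];Y=P[...,1]
    m=(Z>.092)&(np.hypot(X-.463,Y+.274)<.02);print(n,"wedge top",P[m].mean(0),m.sum())
E
```

```text
head 684 [ 0.4644863  -0.27421914  0.1026199 ] tool mm [-10.9 -18.1  94.5] [ 10.9   5.8 101.1] ((464.22650146484375, -274.0899658203125), (23.94089698791504, 21.85333824157715), 61.65291213989258)
block 0.05116660356208344 ((463.5501708984375, -273.6412658691406), (90.19080352783203, 110.6803970336914), 62.23871994018555)
side wedge top [ 0.46149313 -0.27484236  0.09984061] 174
scene wedge top [ 0.46623282 -0.27466477  0.10002369] 127
```

```bash

python3 -m handwheel '[[[0,-0.6,1],[0,0,0],-1],[[0,0,2.6],[0,0,0],-1],[[0,0,3],[0,0,0],-0.6],[[0,0,3],[0,0,0],-0.4],[[0,0,2.4],[0,0,0],-0.2]]' 60
python3 -m handwheel '[[[0,0,0],[0,0,0],-0.1],[[0,0,0],[0,0,0],1],[[0,0,0],[0,0,0],1],[[0,0,0],[0,0,0],1],[[0,0,0],[0,0,0],1]]' 60
python3 -m handwheel '[[[0,0,0],[0,0,0],1],[[0,0,0],[0,0,0],1],[[0,0,0],[0,0,0],1],[[0,0,0],[0,0,0],1],[[0,0,0],[0,0,0],1]]' 60
python3 - <<'E'
from h import *
import pickle
s,d=pickle.load(open("w1.pkl","rb"));P=cloud(d,T_wc(d,s))
ds=[("w1",P)]
for n in ["side","scene"]:
    d=np.load(n+"0.npz");ds.append((n,cloud(d,T_wc(d))))
a=np.radians(-7.2);c=np.array([.5177,-.0435]);A=np.array([[np.cos(a),np.sin(a)],[-np.sin(a),np.cos(a)]])
for n,P in ds:
    q=(P[...,:2]-c)@A.T;Z=P[...,2]
    b=(abs(q[...,0])<.12)&(abs(q[...,1])<.095)
    for lo,hi in [(.017,.03),(.03,.045),(.045,.058),(.058,.07),(.07,.076),(.076,.084),(.084,.12)]:
        m=b&(Z>lo)&(Z<hi)
        if m.sum()>5: print(n,lo,hi,m.sum(),"x",(np.percentile(q[m][:,0],[2,50,98])*1e3).round(0),"y",(np.percentile(q[m][:,1],[2,50,98])*1e3).round(0))
E
```

```text
time: 2.28
position: [0.4637, -0.2731, 0.0768]
tcp_rot: [-3.051, 0.746, 0.002]
ft_force: [-0.3, -0.2, -0.6]
opening: 0.0521
finger_force: 0.0
time: 2.7
position: [0.4653, -0.2747, 0.0808]
tcp_rot: [3.05, -0.752, 0.004]
ft_force: [-0.1, 0.8, 0.1]
opening: 0.0229
finger_force: 60.1
time: 3.12
position: [0.4649, -0.2745, 0.0802]
tcp_rot: [3.05, -0.752, 0.003]
ft_force: [-0.4, 0.3, 7.7]
opening: 0.0232
finger_force: 61.0
w1 0.017 0.03 9849 x [-53.  38.  78.] y [-80.  -9.  79.]
w1 0.03 0.045 2427 x [-62.  82.  91.] y [-73. -13.  71.]
w1 0.045 0.058 570 x [-66. -40.  -7.] y [-23. -13.  11.]
w1 0.058 0.07 1052 x [-63. -27.  -7.] y [-23.  -9.  12.]
w1 0.07 0.076 112 x [-62. -44. -38.] y [-23. -13.  10.]
w1 0.076 0.084 91 x [-44. -40. -38.] y [-15.  -5.  12.]
side 0.017 0.03 1938 x [-92.  37.  80.] y [-80. -19.  78.]
side 0.03 0.045 527 x [-88.  78.  92.] y [-71. -12.  70.]
side 0.045 0.058 184 x [-89. -70.  -9.] y [-23. -14.  22.]
side 0.058 0.07 385 x [-88. -66.  -9.] y [-23.  -6.  21.]
side 0.07 0.076 71 x [-68. -59. -41.] y [-22.  -1.  21.]
side 0.076 0.084 85 x [-69. -64. -39.] y [-21.  -2.  20.]
scene 0.017 0.03 2177 x [-74.  33.  92.] y [-79.  -8.  78.]
scene 0.03 0.045 556 x [-78.  83.  93.] y [-72. -11.  70.]
scene 0.045 0.058 129 x [-84. -32.  -5.] y [-23. -12.  19.]
scene 0.058 0.07 265 x [-88. -39.  -7.] y [-22.  -4.  20.]
scene 0.07 0.076 78 x [-67. -59. -38.] y [-23.  -3.  18.]
scene 0.076 0.084 73 x [-66. -60. -38.] y [-21.   1.  20.]
```

```bash

python3 -m handwheel '[[[0,0,-1],[0,0,0],1],[[0,0,-2.2],[0,0,0],1],[[0,0,-2.4],[0,0,0],1],[[0,0,-2.4],[0,0,0],1],[[0,0,-2],[0,0,0],1]]' 60
python3 -m handwheel '[[[-1.75,-1.85,0],[0,0,0],1],[[-1.75,-1.85,0],[0,0,0],1],[[-1.75,-1.85,0],[0,0,0],1],[[-1.75,-1.85,0],[0,0,0],1],[[-1.75,-1.85,0],[0,0,0],1]]' 
python3 -m handwheel '[[[-1.75,-1.85,0],[0,0,0],1],[[-1.75,-1.85,0],[0,0,0],1],[[-1.75,-1.85,0],[0,0,0],1],[[-1.75,-1.85,0],[0,0,0],1],[[-1.75,-1.85,0],[0,0,0],1]]' 
python3 -m handwheel '[[[0,0,0],[0,0,-5.2],1],[[0,0,0],[0,0,-5.2],1],[[0,0,0],[0,0,-5.2],1],[[0,0,0],[0,0,-5.2],1],[[0,0,0],[0,0,0],1]]' 
python3 look.py w2
```

```text
time: 3.53
position: [0.4643, -0.2743, 0.1815]
tcp_rot: [3.05, -0.753, 0.001]
ft_force: [0.8, -0.7, -0.6]
opening: 0.0233
finger_force: 60.5
time: 3.95
position: [0.4292, -0.1507, 0.18]
tcp_rot: [3.05, -0.753, 0.001]
ft_force: [0.4, 0.3, -0.8]
opening: 0.023
finger_force: 60.4
time: 4.37
position: [0.3948, -0.0281, 0.1799]
tcp_rot: [3.05, -0.753, 0.001]
ft_force: [-0.1, 0.2, -0.4]
opening: 0.0231
finger_force: 60.4
time: 4.78
position: [0.3954, -0.0291, 0.1799]
tcp_rot: [3.136, -0.183, 0.001]
ft_force: [0.3, -1.1, -0.8]
opening: 0.0233
finger_force: 60.3
4.7833 [ 0.3954 -0.0291  0.1799] yaw -6.67 tilt [ 4.e-04 -2.e-04 -1.e+00] [ 0.26735388 -1.11656219 -0.76250112]
```

View pics/w2.png

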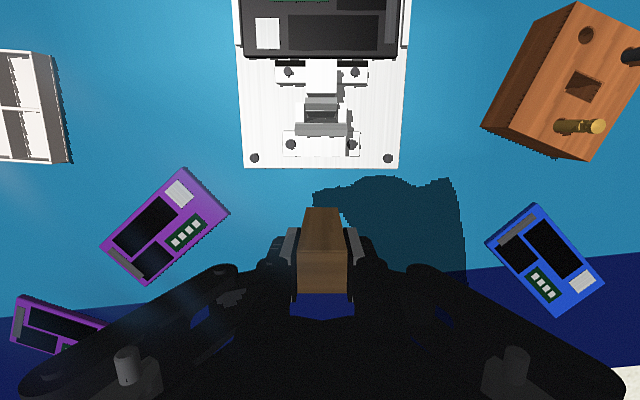

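The wrist view shows the wedge held at (322,250). The clamp slot is near (321,115) between the stop top (320,128) and the jaw (321,102). Both drivers still stand in the block.

```bash
python3 - <<'E'
from h import *
import pickle
s,d=pickle.load(open("w2.pkl","rb"));P=cloud(d,T_wc(d,s));M=R.from_rotvec(s["tcp_rot"]).as_matrix()
q=(P-s["position"])@M*1e3   # tool mm
cv2.imwrite("pics/w2c.png",cv2.resize(d["pixels"][60:170,240:405,::-1],None,fx=4.8,fy=4.8,interpolation=cv2.INTER_CUBIC))
for v in range(88,140,1): print(v,"x %.1f"%q[v,321,0],"z:",*(f"{P[v,u,2]*1e3:.0f}" for u in (300,306,312,318,321,325,330,336,342)))
v=115;print([(u,round(float(q[v,u,1]),1),round(float(P[v,u,2]*1e3))) for u in range(295,350,2)])
# clamp bed edges
h=cv2.cvtColor(d["pixels"],cv2.COLOR_RGB2HSV);m=(h[...,1]<40)&(h[...,2]>150)&(abs(P[...,2]-.012)<.006);m[:60]=0;m[:,:220]=0;m[:,420:]=0
for v in (80,110,140): 
    x=np.where(m[v])[0];print("bed",v,q[v,x[0]][:2].round(1),q[v,x[-1]][:2].round(1))
w=(P[...,2]<.12)&(P[...,2]>.08);w[:200]=0;w[:,:290]=0;w[:,350:]=0
E
```

```text
88 x 93.3 z: 14 66 65 65 66 65 65 14 13
89 x 92.6 z: 14 66 67 67 65 66 65 13 13
90 x 91.7 z: 13 66 66 66 66 65 66 15 14
91 x 90.9 z: 13 64 66 66 66 67 66 13 13
92 x 90.1 z: 13 66 65 67 66 65 66 12 13
93 x 90.0 z: 12 57 58 58 58 61 57 13 13
94 x 90.1 z: 13 13 49 50 48 51 50 12 14
95 x 90.0 z: 14 13 40 40 40 39 41 13 12
96 x 90.1 z: 14 14 28 30 28 30 28 14 12
97 x 85.1 z: 14 77 78 78 78 78 77 80 12
98 x 84.4 z: 13 79 78 79 77 78 80 77 13
99 x 83.4 z: 15 79 79 78 80 80 79 80 14
100 x 82.7 z: 14 80 79 78 79 79 81 80 12
101 x 81.9 z: 12 79 80 80 80 80 80 80 13
102 x 81.1 z: 14 82 81 80 80 79 79 81 14
103 x 80.3 z: 66 82 81 81 81 80 82 81 67
104 x 79.6 z: 65 79 79 80 80 81 80 79 66
105 x 78.9 z: 66 80 79 80 79 79 78 80 66
106 x 78.2 z: 66 77 78 78 77 79 78 77 65
107 x 77.4 z: 65 78 77 76 77 78 77 77 66
108 x 76.6 z: 66 75 75 76 76 76 76 76 66
109 x 75.9 z: 66 75 74 74 75 75 75 75 65
110 x 75.1 z: 66 74 74 72 75 74 74 35 66
111 x 74.5 z: 66 68 69 68 69 69 69 35 66
112 x 73.9 z: 65 61 62 61 62 61 62 35 68
113 x 73.3 z: 65 21 52 54 54 54 316 34 67
114 x 72.7 z: 65 19 44 47 45 46 46 35 66
115 
[... 904 characters left out ...]
52.5 z: 63 64 64 64 64 63 63 65 64
138 x 51.6 z: 65 63 65 63 63 64 63 64 65
139 x 50.7 z: 63 62 64 64 63 64 64 63 64
[(295, -27.5, 14), (297, -21.0, 67), (299, -19.3, 65), (301, -17.7, 64), (303, -15.8, 66), (305, -15.5, 40), (307, -15.0, 12), (309, -11.8, 37), (311, -10.0, 35), (313, -8.0, 36), (315, -6.0, 36), (317, -4.1, 35), (319, -2.1, 36), (321, -0.2, 37), (323, 1.7, 36), (325, 3.7, 37), (327, 5.6, 37), (329, 7.5, 37), (331, 9.5, 37), (333, 11.5, 36), (335, 14.4, 15), (337, 14.4, 53), (339, 15.4, 66), (341, 17.1, 66), (343, 19.0, 65), (345, 20.7, 65), (347, 27.1, 13), (349, 29.3, 13)]
bed 80 [106.5 -84.5] [106.7  84.4]
bed 110 [ 77.4 -84.9] [77.6 85. ]
bed 140 [ 46.6 -85.4] [46.6 83.9]
```

View pics/w2c.png

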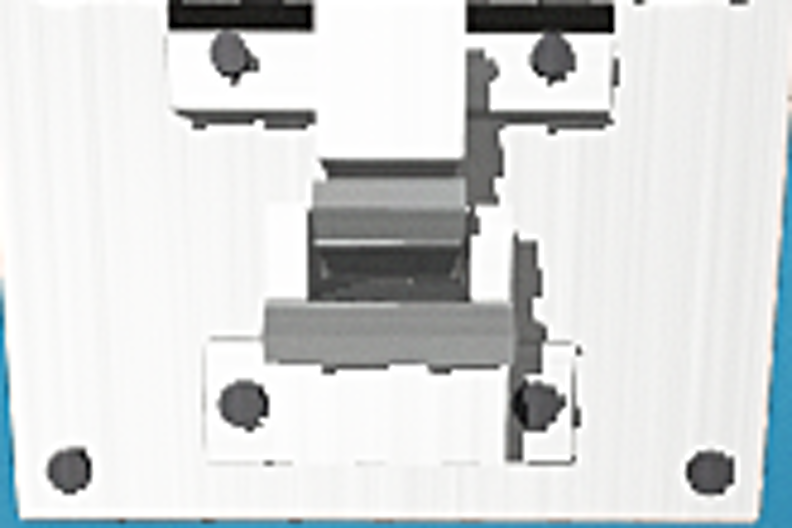

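The crop shows the slot between the jaw face (grey, crop (390,215)) and the stop face (crop (390,330)), centred near crop (388,268). In the tool frame the slot centre is at x=70.0, y=-0.4 mm. I check the held wedge's offset and tilt from the same picture.

```bash
python3 - <<'E'
from h import *
import pickle
s,d=pickle.load(open("w2.pkl","rb"));P=cloud(d,T_wc(d,s));M=R.from_rotvec(s["tcp_rot"]).as_matrix()
q=(P-s["position"])@M*1e3
b=q[204:296,300:346].reshape(-1,3);b=b[(b[:,2]<75)&(b[:,2]>-15)&(abs(b[:,0])<18)&(abs(b[:,1])<15)]
f=np.polyfit(b[:,2],b[:,0],1);print(len(b),"front face x=",f,"expect slope -0.078; at tip(z=68)",np.polyval(f,68),"expect 4+x0, at head",np.polyval(f,-22))
for z in (0,20,40,60):
    k=b[abs(b[:,2]-z)<3];print(z,k[:,1].min().round(1),k[:,1].max().round(1))
print("tip z",np.percentile(b[:,2],99.5))
E
```

```text
1549 front face x= [-0.08242254  8.1436118 ] expect slope -0.078; at tip(z=68) 2.538879127971896 expect 4+x0, at head 9.956907670098575
0 -11.5 12.6
20 -11.7 11.9
40 -11.7 12.0
60 -11.5 11.9
tip z 66.24343687490922
```

```bash

python3 -m handwheel '[[[1.2,0,0],[0,0,0],1],[[2,0,0],[0,0,0],1],[[2,0,0],[0,0,0],1],[[1.2,-0.03,0],[0,0,0.3],1],[[0.5,0,0],[0,0,0],1]]'
```

```text
time: 5.25
position: [0.4666, -0.0374, 0.1794]
tcp_rot: [3.135, -0.203, 0.002]
ft_force: [-0.2, -0.5, -0.1]
opening: 0.023
finger_force: 60.3
```

```bash

python3 -m handwheel '[[[0,0,0],[0,0,0],1],[[0,-0.05,0],[0,0,0],1],[[0,0,0.5],[0,0,0],1],[[0,0,1],[0,0,0],1],[[0,0,1],[0,0,0],1]]'
python3 - <<'E'
from plant import *; import numpy as np
from h import *
s=get_state();M=R.from_rotvec(s["tcp_rot"]).as_matrix()
a=np.radians(-6.67);dx=s["position"]-np.array([.3954,-.0291,.1799])
print((dx@np.array([[np.cos(a),np.sin(a),0],[np.sin(a),-np.cos(a),0]]).T*1e3).round(2),s["position"],M[:,2],s["qpos"])
E
```

```text
time: 5.67
position: [0.4635, -0.0365, 0.1541]
tcp_rot: [3.135, -0.198, 0.001]
ft_force: [0.1, 0.1, 1.3]
opening: 0.023
finger_force: 60.3
[68.46 -0.52] [ 0.46345184 -0.03653664  0.15405474] [ 4.96790037e-04 -8.06390914e-05 -9.99999873e-01] [ 0.02062466  0.28134166 -0.06964085  2.0532891   0.02688968  0.80729655
 -1.76184423]
```

```bash

python3 -m handwheel '[[[0.27,0,0],[0,0,0],1],[[0,0,0],[0,0,0],1],[[0,0,0.7],[0,0,0],1],[[0,0,0.5],[0,0,0],1],[[0,0,0],[0,0,0],1]]'
python3 -m handwheel '[[[0,0,0.3],[0,0,0],1],[[0,0,0],[0,0,0],1],[[0,0,0.2],[0,0,0],1],[[0,0,0],[0,0,0],1],[[0,0,0],[0,0,0],1]]'
python3 -c "
from plant import *;print(get_state()['ft_force'])"
```

```text
time: 6.08
position: [0.4661, -0.037, 0.1415]
tcp_rot: [3.135, -0.198, -0.002]
ft_force: [0.8, 1.0, 0.3]
opening: 0.0232
finger_force: 60.3
time: 6.5
position: [0.4667, -0.037, 0.1373]
tcp_rot: [3.135, -0.198, 0.0]
ft_force: [0.5, -0.1, -0.3]
opening: 0.0235
finger_force: 60.3
[ 0.48345033 -0.07609222 -0.29804131]
```

```bash

python3 -m handwheel '[[[0,0,0.2],[0,0,0],1],[[0,0,0],[0,0,0],1],[[0,0,0.2],[0,0,0],1],[[0,0,0],[0,0,0],1],[[0,0,0],[0,0,0],1]]'
python3 -m handwheel '[[[0,0,0.1],[0,0,0],1],[[0,0,0],[0,0,0],1],[[0,0,0],[0,0,0],1],[[0,0,0],[0,0,0],1],[[0,0,0],[0,0,0],1]]'
python3 -m handwheel '[[[0,0,0.1],[0,0,0],1],[[0,0,0],[0,0,0],1],[[0,0,0],[0,0,0],1],[[0,0,0],[0,0,0],1],[[0,0,0],[0,0,0],1]]'
```

```text
time: 6.92
position: [0.4666, -0.037, 0.1332]
tcp_rot: [3.135, -0.198, -0.0]
ft_force: [0.2, 0.1, 0.6]
opening: 0.0231
finger_force: 60.3
time: 7.33
position: [0.4666, -0.0369, 0.1322]
tcp_rot: [3.135, -0.198, -0.0]
ft_force: [-1.2, 0.5, -1.2]
opening: 0.0231
finger_force: 60.3
time: 7.75
position: [0.4666, -0.0369, 0.1312]
tcp_rot: [3.135, -0.198, -0.0]
ft_force: [-1.2, 0.3, -0.6]
opening: 0.0231
finger_force: 60.3
```

```bash

python3 -m handwheel '[[[0,0,0.1],[0,0,0],1],[[0,0,0],[0,0,0],1],[[0,0,0],[0,0,0],1],[[0,0,0],[0,0,0],1],[[0,0,0],[0,0,0],1]]'
python3 -m handwheel '[[[0,0,0.1],[0,0,0],1],[[0,0,0],[0,0,0],1],[[0,0,0],[0,0,0],1],[[0,0,0],[0,0,0],1],[[0,0,0],[0,0,0],1]]'
python3 -m handwheel '[[[0,0,0.1],[0,0,0],1],[[0,0,0],[0,0,0],1],[[0,0,0],[0,0,0],1],[[0,0,0],[0,0,0],1],[[0,0,0],[0,0,0],1]]'
```

```text
time: 8.17
position: [0.4666, -0.037, 0.1302]
tcp_rot: [3.135, -0.198, -0.0]
ft_force: [-2.0, -0.2, -0.9]
opening: 0.023
finger_force: 60.3
time: 8.58
position: [0.4666, -0.037, 0.1293]
tcp_rot: [3.135, -0.198, -0.0]
ft_force: [-3.2, 0.8, 0.9]
opening: 0.0232
finger_force: 60.4
time: 9.0
position: [0.4667, -0.037, 0.1282]
tcp_rot: [3.135, -0.198, -0.0]
ft_force: [-1.5, -0.0, 0.2]
opening: 0.0232
finger_force: 60.4
```

```bash

python3 -m handwheel '[[[-0.05,0,0],[0,0,0],1],[[0,0,0],[0,0,0],1],[[0,0,0],[0,0,0],1],[[0,0,0],[0,0,0],1],[[0,0,0],[0,0,0],1]]'
python3 -m handwheel '[[[0,0,0.1],[0,0,0],1],[[0,0,0],[0,0,0],1],[[0,0,0],[0,0,0],1],[[0,0,0],[0,0,0],1],[[0,0,0],[0,0,0],1]]'
python3 -m handwheel '[[[0,0,0.1],[0,0,0],1],[[0,0,0],[0,0,0],1],[[0,0,0],[0,0,0],1],[[0,0,0],[0,0,0],1],[[0,0,0],[0,0,0],1]]'
```

```text
time: 9.42
position: [0.4665, -0.0369, 0.1284]
tcp_rot: [3.135, -0.198, 0.001]
ft_force: [-0.5, 0.1, -1.6]
opening: 0.0231
finger_force: 60.4
time: 9.83
position: [0.4665, -0.0369, 0.1274]
tcp_rot: [-3.135, 0.198, -0.001]
ft_force: [-0.1, -0.4, 1.0]
opening: 0.0231
finger_force: 60.6
time: 10.25
position: [0.4665, -0.0369, 0.1264]
tcp_rot: [-3.135, 0.198, -0.001]
ft_force: [0.4, -0.6, 2.3]
opening: 0.023
finger_force: 60.7
```

```bash

python3 -m handwheel '[[[0,0,0],[0,0,0],1],[[0,0,0],[0,0,0],1],[[0,0,0],[0,0,0],1],[[0,0,0],[0,0,0],0.2],[[0,0,0],[0,0,0],0.2]]' 20
python3 -m handwheel '[[[0,0,0],[0,0,0],0],[[0,0,0],[0,0,0],0],[[0,0,0],[0,0,0],-0.2],[[0,0,0],[0,0,0],-0.2],[[0,0,0],[0,0,0],-0.2]]'
python3 -m handwheel '[[[0,0,-0.5],[0,0,0],-0.2],[[0,0,-1.5],[0,0,0],-0.2],[[0,0,-2],[0,0,0],-0.2],[[0,0,-2],[0,0,0],-0.2],[[0,0,-2],[0,0,0],-0.2]]'
python3 -m handwheel '[[[-2,0,0],[0,0,0],-0.2],[[-2.5,0,0],[0,0,0],0.5],[[-2,0,0],[0,0,0],1],[[-0.5,0,0],[0,0,0],1],[[0,0,0],[0,0,0],1]]'
python3 look.py w3; python3 - <<'E'
from h import *
import pickle
s,d=pickle.load(open("w3.pkl","rb"));P=cloud(d,T_wc(d,s));M=R.from_rotvec(s["tcp_rot"]).as_matrix()
q=(P-s["position"])@M*1e3
m=(P[...,2]>.1)&(abs(q[...,1])<30)&(q[...,0]>30)&(q[...,0]<100)
b=q[m];k=P[m];top=k[:,2]>np.percentile(k[:,2],98)-.006
print(m.sum(),"head z",np.median(k[top][:,2]),cv2.minAreaRect(b[top][:,:2].astype(np.float32)), b[top].min(0),b[top].max(0),cv2.minAreaRect((k[top][:,:2]*1e3).astype(np.float32)))
v,u=np.where(m);y0,x0=max(v.mean()-50,0),u.mean()-66;y0=int(y0);x0=int(x0)
cv2.imwrite("pics/w3c.png",cv2.resize(d["pixels"][y0:y0+100,x0:x0+133,::-1],None,fx=5,fy=5,interpolation=cv2.INTER_CUBIC))
E
```

```text
time: 10.67
position: [0.4657, -0.0369, 0.126]
tcp_rot: [3.135, -0.198, -0.002]
ft_force: [-0.0, 0.5, -0.1]
opening: 0.0339
finger_force: 0.0
time: 11.08
position: [0.4661, -0.0369, 0.1262]
tcp_rot: [3.135, -0.198, -0.0]
ft_force: [0.9, -0.0, -0.2]
opening: 0.0511
finger_force: 0.0
time: 11.5
position: [0.466, -0.0369, 0.2075]
tcp_rot: [3.135, -0.198, -0.0]
ft_force: [0.8, 0.3, -0.7]
opening: 0.0515
finger_force: 0.0
time: 11.92
position: [0.3956, -0.0281, 0.2067]
tcp_rot: [3.135, -0.197, 0.0]
ft_force: [0.3, 0.5, 0.2]
opening: 0.0029
finger_force: 0.0
11.9167 [ 0.3956 -0.0281  0.2067] yaw -7.2 tilt [ 2.e-04 -2.e-04 -1.e+00] [0.2612287  0.45392993 0.17706864]
4106 head z 0.34259974521422676 ((65.9283676147461, -0.10868411511182785), (0.0, 0.0), 0.0) [ 6.59283646e+01 -1.08684114e-01 -1.35865412e+02] [ 6.59283646e+01 -1.08684114e-01 -1.35865412e+02] ((461.0462951660156, -36.1898078918457), (0.0, 0.0), 0.0)
```

View pics/w3c.png

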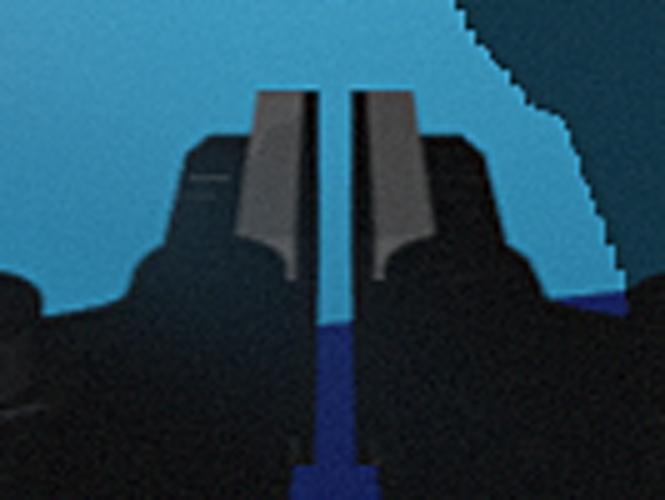

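The crop shows only the closing fingers at crop (335,200): missing-depth pixels spoiled the mask. I measure again from the same picture with those excluded.

```bash
python3 - <<'E'
from h import *
import pickle
s,d=pickle.load(open("w3.pkl","rb"));P=cloud(d,T_wc(d,s));M=R.from_rotvec(s["tcp_rot"]).as_matrix()
q=(P-s["position"])@M*1e3
m=(d["z_map"]>.05)&(P[...,2]>.09)&(P[...,2]<.17)&(abs(q[...,1])<30)&(q[...,0]>40)&(q[...,0]<110)
b=q[m];k=P[m];hz=np.percentile(k[:,2],90);top=abs(k[:,2]-hz)<.006
print(m.sum(),top.sum(),"head z",np.median(k[top][:,2]),b[top].min(0),b[top].max(0),cv2.minAreaRect((k[top][:,:2]*1e3).astype(np.float32)))
cv2.imwrite("pics/w3d.png",cv2.resize(d["pixels"][50:200,220:420,::-1],None,fx=4,fy=4,interpolation=cv2.INTER_CUBIC))
E
```

```text
1252 1252 head z 0.1490075201038175 [ 58.86713173 -11.83933213  55.32616191] [81.12706499 12.07977031 60.33062298] ((465.0906982421875, -36.96538543701172), (23.915403366088867, 22.25559425354004), 82.74636840820312)
```

View pics/w3d.png

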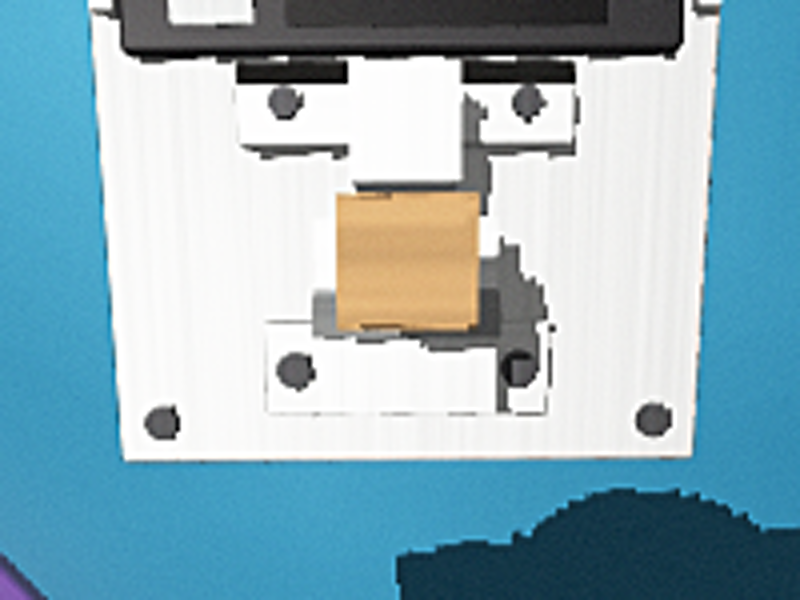

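The wedge stands upright in the slot with its head at (407,262) in the crop, at tool x=70.0, y=0.1 mm and z=0.149, and it is let go. Now I tap it with the fingers closed.

```bash

python3 -m handwheel '[[[1.5,0,0],[0,0,0],1],[[2.5,0,0],[0,0,0],1],[[2,0,0],[0,0,0],1],[[1,0,0],[0,0,0],1],[[0,0,0],[0,0,0],1]]' 40
python3 -m handwheel '[[[0,0,0.8],[0,0,0],1],[[0,0,1.5],[0,0,0],1],[[0,0,1.2],[0,0,0],1],[[0,0,0.6],[0,0,0],1],[[0,0,0.2],[0,0,0],1]]'
python3 -m handwheel '[[[0,0,0],[0,0,0],1],[[0,0,0.1],[0,0,0],1],[[0,0,0.1],[0,0,0],1],[[0,0,0.1],[0,0,0],1],[[0,0,0.1],[0,0,0],1]]'
python3 -m handwheel '[[[0,0,0.1],[0,0,0],1],[[0,0,0.1],[0,0,0],1],[[0,0,0.1],[0,0,0],1],[[0,0,0.1],[0,0,0],1],[[0,0,0.1],[0,0,0],1]]'
```

```text
time: 12.38
position: [0.4689, -0.0372, 0.2061]
tcp_rot: [-3.135, 0.198, -0.002]
ft_force: [0.6, 0.7, -0.3]
opening: -0.0
finger_force: 0.0
time: 12.8
position: [0.4646, -0.0368, 0.1621]
tcp_rot: [3.135, -0.197, -0.004]
ft_force: [-0.4, 1.3, 0.0]
opening: -0.0002
finger_force: 0.0
time: 13.22
position: [0.4664, -0.0369, 0.1596]
tcp_rot: [3.135, -0.198, 0.001]
ft_force: [-0.3, 0.1, 0.2]
opening: 0.0001
finger_force: 0.0
time: 13.63
position: [0.4666, -0.0369, 0.1545]
tcp_rot: [-3.135, 0.198, -0.001]
ft_force: [-0.8, 0.2, 4.6]
opening: 0.0001
finger_force: 2.2
```

```bash

python3 -m handwheel '[[[0,0,0.06],[0,0,0],1],[[0,0,0.06],[0,0,0],1],[[0,0,0.06],[0,0,0],1],[[0,0,0.06],[0,0,0],1],[[0,0,0],[0,0,0],1]]'
python3 -m handwheel '[[[0,0,0.05],[0,0,0],1],[[0,0,0.05],[0,0,0],1],[[0,0,0.05],[0,0,0],1],[[0,0,0.05],[0,0,0],1],[[0,0,0],[0,0,0],1]]'
```

```text
time: 14.05
position: [0.4664, -0.0369, 0.1519]
tcp_rot: [-3.135, 0.198, -0.001]
ft_force: [-0.3, -0.1, 3.8]
opening: 0.0002
finger_force: 1.9
time: 14.47
position: [0.4665, -0.0369, 0.15]
tcp_rot: [-3.135, 0.198, -0.001]
ft_force: [0.3, 0.2, 5.0]
opening: -0.0003
finger_force: 2.1
```

```bash

python3 -m handwheel '[[[0,0,0.05],[0,0,0],1],[[0,0,0.05],[0,0,0],1],[[0,0,0.05],[0,0,0],1],[[0,0,0.05],[0,0,0],1],[[0,0,0],[0,0,0],1]]'
python3 -m handwheel '[[[0,0,0.05],[0,0,0],1],[[0,0,0.05],[0,0,0],1],[[0,0,0.05],[0,0,0],1],[[0,0,0],[0,0,0],1],[[0,0,0],[0,0,0],1]]'
```

```text
time: 14.88
position: [0.4666, -0.0369, 0.148]
tcp_rot: [3.135, -0.198, 0.001]
ft_force: [1.5, 0.0, 4.3]
opening: -0.0004
finger_force: 2.2
time: 15.3
position: [0.4666, -0.0369, 0.1465]
tcp_rot: [-3.135, 0.198, -0.001]
ft_force: [2.4, -0.4, 5.7]
opening: 0.0
finger_force: 2.4
```

```bash

python3 -m handwheel '[[[0,0,0.05],[0,0,0],1],[[0,0,0.05],[0,0,0],1],[[0,0,0.05],[0,0,0],1],[[0,0,0],[0,0,0],1],[[0,0,0],[0,0,0],1]]'
python3 -m handwheel '[[[0.02,0,0.05],[0,0,0],1],[[0.02,0,0.05],[0,0,0],1],[[0,0,0.05],[0,0,0],1],[[0,0,0],[0,0,0],1],[[0,0,0],[0,0,0],1]]'
```

```text
time: 15.72
position: [0.4666, -0.0369, 0.1451]
tcp_rot: [-3.135, 0.198, -0.001]
ft_force: [1.3, 0.2, 5.1]
opening: -0.0002
finger_force: 2.5
time: 16.13
position: [0.4669, -0.0369, 0.1435]
tcp_rot: [-3.135, 0.198, -0.001]
ft_force: [1.7, -0.8, 5.0]
opening: 0.0001
finger_force: 2.4
```

```bash

python3 -m handwheel '[[[0.01,0,0.05],[0,0,0],1],[[0,0,0.05],[0,0,0],1],[[0.01,0,0.05],[0,0,0],1],[[0,0,0.05],[0,0,0],1],[[0,0,0],[0,0,0],1]]'
python3 -m handwheel '[[[0.01,0,0.05],[0,0,0],1],[[0,0,0.05],[0,0,0],1],[[0.01,0,0.05],[0,0,0],1],[[0,0,0],[0,0,0],1],[[0,0,0],[0,0,0],1]]'
```

```text
time: 16.55
position: [0.4671, -0.037, 0.1415]
tcp_rot: [3.135, -0.198, 0.001]
ft_force: [1.5, -0.3, 5.1]
opening: -0.0001
finger_force: 2.4
time: 16.97
position: [0.4673, -0.037, 0.14]
tcp_rot: [-3.135, 0.198, -0.001]
ft_force: [2.3, 0.3, 5.0]
opening: 0.0003
finger_force: 2.4
```

```bash

python3 -m handwheel '[[[0.01,0,0.05],[0,0,0],1],[[0,0,0.05],[0,0,0],1],[[0.01,0,0.05],[0,0,0],1],[[0,0,0.05],[0,0,0],1],[[0,0,0],[0,0,0],1]]'
python3 -m handwheel '[[[0.01,0,0.05],[0,0,0],1],[[0,0,0.05],[0,0,0],1],[[0.01,0,0.05],[0,0,0],1],[[0,0,0],[0,0,0],1],[[0,0,0],[0,0,0],1]]'
```

```text
time: 17.38
position: [0.4676, -0.037, 0.1381]
tcp_rot: [-3.135, 0.198, -0.001]
ft_force: [1.1, 0.4, 5.3]
opening: 0.0004
finger_force: 2.9
time: 17.8
position: [0.4677, -0.037, 0.1366]
tcp_rot: [3.135, -0.198, 0.001]
ft_force: [1.6, 0.5, 7.2]
opening: -0.0001
finger_force: 3.0
```

```bash

python3 -m handwheel '[[[0.01,0,0.04],[0,0,0],1],[[0,0,0.04],[0,0,0],1],[[0,0,0.02],[0,0,0],1],[[0,0,0],[0,0,0],1],[[0,0,0],[0,0,0],1]]'
python3 -m handwheel '[[[0,0,0],[0,0,0],1],[[0,0,0],[0,0,0],1],[[0,0,0],[0,0,0],1],[[0,0,0],[0,0,0],1],[[0,0,0],[0,0,0],1]]'
```

```text
time: 18.22
position: [0.4678, -0.0371, 0.1357]
tcp_rot: [-3.135, 0.198, -0.001]
ft_force: [0.0, 0.4, 8.6]
opening: -0.0001
finger_force: 4.1
time: 18.63
position: [0.4679, -0.037, 0.1357]
tcp_rot: [-3.135, 0.198, -0.001]
ft_force: [1.5, 0.7, 8.3]
opening: -0.0002
finger_force: 4.1
```

```bash

python3 -m handwheel '[[[0,0,0.03],[0,0,0],1],[[0,0,0.03],[0,0,0],1],[[0,0,0],[0,0,0],1],[[0,0,0],[0,0,0],1],[[0,0,0],[0,0,0],1]]'
python3 -m handwheel '[[[0,0,0.03],[0,0,0],1],[[0,0,0.02],[0,0,0],1],[[0,0,0],[0,0,0],1],[[0,0,0],[0,0,0],1],[[0,0,0],[0,0,0],1]]'
```

```text
time: 19.05
position: [0.4679, -0.037, 0.1353]
tcp_rot: [-3.135, 0.198, -0.001]
ft_force: [-0.1, 1.2, 11.5]
opening: 0.0001
finger_force: 5.4
time: 19.47
position: [0.4679, -0.037, 0.135]
tcp_rot: [-3.135, 0.198, -0.002]
ft_force: [-0.9, 0.9, 14.0]
opening: 0.0005
finger_force: 6.7
```

```bash

python3 -m handwheel '[[[0,0,0],[0,0,0],1],[[0,0,0],[0,0,0],1],[[0,0,0],[0,0,0],1],[[0,0,0],[0,0,0],1],[[0,0,0],[0,0,0],1]]'
python3 -m handwheel '[[[0,0,-0.05],[0,0,0],1],[[0,0,-0.1],[0,0,0],1],[[0,0,-0.5],[0,0,0],1],[[0,0,-1.5],[0,0,0],1],[[0,0,-2],[0,0,0],1]]'
python3 -m handwheel '[[[0,0,-2],[0,0,0],1],[[-2,0,-1],[0,0,0],1],[[-2.5,0,0],[0,0,0],1],[[-2.5,0,0],[0,0,0],1],[[0,0,0],[0,0,0],1]]'
python3 look.py w4; python3 - <<'E'
from h import *
import pickle
s,d=pickle.load(open("w4.pkl","rb"));P=cloud(d,T_wc(d,s));M=R.from_rotvec(s["tcp_rot"]).as_matrix()
q=(P-s["position"])@M*1e3
m=(d["z_map"]>.05)&(P[...,2]>.09)&(P[...,2]<.17)&(abs(q[...,1])<30)&(q[...,0]>40)&(q[...,0]<110)
k=P[m];hz=np.percentile(k[:,2],90);top=abs(k[:,2]-hz)<.006
t=k[top];f=np.linalg.lstsq(np.c_[t[:,:2]-t[:,:2].mean(0),np.ones(len(t))],t[:,2],rcond=None)[0]
print("head z",hz,cv2.minAreaRect((t[:,:2]*1e3).astype(np.float32)),"slope",f)
cv2.imwrite("pics/w4c.png",d["pixels"][:,:,::-1])
E
```

```text
time: 19.88
position: [0.4679, -0.037, 0.135]
tcp_rot: [-3.135, 0.198, -0.002]
ft_force: [-0.7, 0.9, 13.1]
opening: 0.0002
finger_force: 6.7
time: 20.3
position: [0.4656, -0.0371, 0.1749]
tcp_rot: [3.135, -0.198, -0.007]
ft_force: [0.3, 0.8, -0.1]
opening: 0.0001
finger_force: 0.0
time: 20.72
position: [0.3929, -0.0281, 0.2053]
tcp_rot: [3.135, -0.197, -0.007]
ft_force: [-0.4, -1.0, -0.8]
opening: -0.0004
finger_force: 0.0
20.7167 [ 0.3929 -0.0281  0.2053] yaw -7.2 tilt [-4.6e-03 -3.0e-04 -1.0e+00] [-0.40315087 -0.98424561 -0.83804786]
head z 0.129032182027081 ((467.02215576171875, -37.03459548950195), (24.01353645324707, 21.996583938598633), 82.97000885009766) slope [0.00062918 0.00547944 0.12811017]
```

View pics/w4c.png

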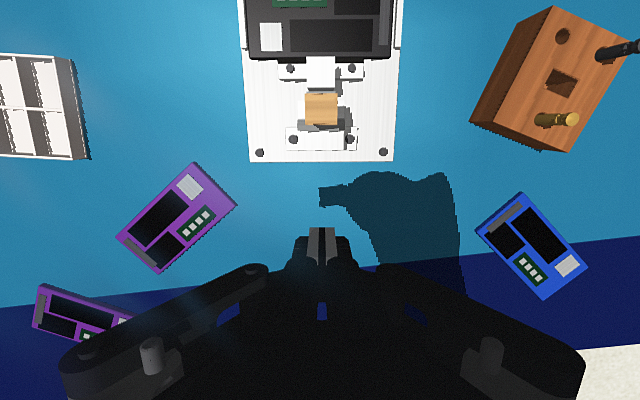

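The wedge is upright and driven in at (321,108). The jaw sits against the phone at (320,58), and both drivers stand in the block at (615,48) and (557,120). The last push held at about 13 to 14 N. Handing in.

```bash
python3 -c "
from plant import *;print(hand_in())"
```

```text
the job is handed in; nothing more can be done
None
```

The wedge is out of the block and tapped down in the clamp slot until it held firm at about 13–14 N; both screwdrivers are still standing and the arm is clear, and I handed the job in at about 21 s, but no verdict came back.

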